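# Draw a sagging gate bolt over its bent keeper and hold the gate ajar

### The job

Hold the mesh gate of the guard around the pick-up plate for the glassblower: take the bolt by its upright knob, lift the sagging bolt over the bent-up lip of its keeper while drawing it all the way back, without forcing it against the keeper and with the gate still shut. Then pull the sprung gate ajar by the knob, to about 30 degrees. Finish still gripping the knob and holding the gate there with the bolt drawn, and leave the jars, the bowl and the scoop as they stand.

Things in the scene. Friction and masses are not known exactly. Their poses are not given: they have to be found in the camera images.
- hinge (a point): Fixed point on the gate's vertical hinge axis, at bench level, in the guard's front plane. The guard is an open-topped steel frame with expanded-metal sides, 390 wide, 270 deep, front posts 225 high, front facing the robot. Axes: z up, y along the shut gate from its free stile towards the hinge, -x out of the guard's front (the way the gate opens).
- knob (a point): Centre of the bolt's upright wooden knob, a vertical cylinder 24 in diameter, 36 tall, on a 12 mm steel stem standing on the bolt. At rest 267 above the bench, 16 in front of the guard's front plane and, bolt fully shot, 262 from the hinge axis; nothing near it rises above 239. Axes turn with the gate: z up, y from the bolt's nose towards the hinge.
- lip (a point): Middle of the top edge of the keeper's bent-up lip, 4 thick, at the inner edge of the fixed post. With the bolt down the lip stands 7.5 up inside a notch, 18 long and 9 deep, in the bolt's underside, so a bolt pulled straight back moves 2 to 8 and jams. The full-depth nose beyond the notch is 26 long.
- keeper: Fixed steel keeper on the post opposite the hinge: a strap around the bolt's nose with the bent-up lip; its origin is that of the guard (middle of the opening, front plane, on the bench), axes as hinge.
- bolt: The bolt with its knob: an 18 mm square steel bar, 213 long, 0.4 to 0.6 kg in all, lying in two tall straps along the top of the gate's front face, nose pointing away from the hinge into the keeper. Origin on the bar's axis under the knob, 62 below the knob's centre; axes as knob.
- bolt_draw (a joint): How far the bolt is drawn back towards the hinge, m: 0 fully shot, starts at 0 to 0.006, end stop 0.055; its nose is clear of the lip and the gate is free beyond 0.040. Slides with about 1 to 2 N of friction.
- bolt_lift (a joint): How far the bolt is lifted in its straps, m: 0 hanging down (its own weight brings it back), top stop 0.014; above 0.0075 the nose passes over the lip.
- gate (a joint): Opening angle of the gate, rad: 0 shut; grows as the free stile comes out of the front of the guard, pivoting about the vertical axis through hinge. The gate is 296 wide, top 220 above the bench; a spring shuts it: about 0.5 N m at 0, 1 N m at 30 degrees.
- jar_tall_mid (a point): Bystander: middle of a clear jar of frit with a white lid, 64 in diameter, 123 tall, standing to the right of the guard's front.
- jar_short_mid (a point): Bystander: middle of a clear jar with a white lid, 72 in diameter, 93 tall, standing to the left of the guard.
- bowl_mid (a point): Bystander: middle of a polished steel pedestal bowl, 104 in diameter, 64 tall, in front of and left of the guard.
- scoop_mid (a point): Bystander: middle of a steel frit scoop on two feet, 205 long with its wooden handle, 80 wide, 45 tall, in front of and right of the guard.

How it is judged:
On the way, in this order (a step that is already met when the one before it is completed fails the run):
1. the bolt is lifted out of its notch while its nose is still in the keeper (value of joint bolt_lift above 0.006 m and value of joint bolt_draw below 0.02 m).
2. the bolt is drawn clear of the keeper with the gate still shut (value of joint bolt_draw above 0.04 m and value of joint gate below 0.08 rad), for 0.05 s.
At the end, for the whole second after the job is handed in: The gate stands still at 22 to 39 degrees (0.38 to 0.68 rad, under 0.1 rad/s) against its spring, the bolt is drawn at least 38 mm, and the gripper is still holding the bolt (over 2 N between the fingers and the bolt) (value of joint gate between 0.38 and 0.68 rad and velocity of joint gate between -0.1 and 0.1 rad/s and value of joint bolt_draw above 0.038 m and contact force between the fingers and bolt above 2 N); the arm keeps its last pose, push and grip.
It fails at once if the bolt is forced against the keeper (over 60 N on the keeper) (contact force between keeper and anything else above 60 N).
It fails at once if a jar, the bowl or the scoop is moved more than 25 mm (distance of any of jar_tall_mid, jar_short_mid, bowl_mid, scoop_mid from where it was at the start of the episode above 0.025 m).
It also fails if it takes over 37 s, if anything falls off the work surface, if the arm or the gripper's body presses on something with over 40 N, if the wrist force passes 120 N, or if a joint passes its speed limit or range.

### The arm

A 6-joint arm with a two-finger parallel gripper is mounted at the origin on the work surface. World frame = base frame: x ahead of the robot, y to its left, z up, the work surface at z = 0. Lengths are in m, angles in rad, forces in N, time in s.
With the tool pointing down it reaches from about 0.375 to 0.9 m from the base axis. Payload 3.1 kg.
Tool frame: the origin (TCP) lies between the finger pads; the fingertips stand 22 mm ahead of it and the grasp point (between the pads) lies 3 mm ahead of it; z points along the fingers, y is the direction in which the jaws open and shut (so a half turn about z gives the same grasp; the last joint's range is limited). The gripper opens to 85 mm and grips with 20 to 120 N. Pads are 22 mm wide; open, the fingers measure 114 mm over their backs; the gripper's body (76 mm by 85 mm) begins 54 mm behind the grasp point. The pads swing forward as they close: fully open they stand 13 mm farther back than shut.
Start: joints at [1.099, 0.527, 1.433, -0, 1.181, -0.178], TCP at [0.18, 0.598, 0.253] pointing down, gripper open.
Joint ranges: [-3.08, 3.08], [-0.75, 2.2], [0.22, 2.44], [-1.43, 4.57], [0, 2.65], [-2.85, 2.85]. Speed limits (rad/s): [2.79, 2.79, 3.14, 3.14, 3.14, 3.14].

### API

Orientations are given as a unit quaternion [x, y, z, w].
In Python, from station import status, snapshot, manip gives the robot as it stands.
- The arm moves only by the tool move_arm, never from a script. Its argument "plan" is a list that holds one entry, the list of rows, each a list of 7 numbers: the turn, a rotation vector about the tool's x, y, z scaled (see below), then the shift along the tool's x, y, z scaled (see below), then the closure, from 0 (fully open) to 1 (shut). A call has exactly 8 rows; each row is the pose to reach, as a shift and turn from the pose commanded when the call began, along the tool's axes at that moment; what a row does not reach only later rows make up. The controller multiplies each number of a shift by 100 mm and each number of a turn by pi/4 rad. A row lasts 1/8 s, in which the tool goes at most 62.5 mm and 10.7 degrees, less where a joint would pass 70% of its speed; a pose out of reach is approached as far as the arm can. A call with a number of a shift or a turn outside -1 to 1 is refused whole. A call with a gripper value outside its range is refused whole. The fingers move at their own pace and stop on an object; "force" is the grip in N (left out, the last holds). Time passes only in rows, so rows that repeat a pose let the fingers close, or fill a call up. It gives the time, the measured TCP pose, the force and the opening at its end, in the units of the state.
- status.sense(): the state, without advancing time (a new reading comes with each control period).
- snapshot(name): name is "side" or "top" or "wrist"; returns a dict with "img" (420x560x3 uint8, red, green, blue), "depth" (420x560 float32, m along the optical axis (not along the pixel's ray), 0 where there is no reading), "mtx" (3x3 intrinsics, pixels), "T" (4x4, takes a point from camera to world coordinates). Camera axes: x right, y up, looking along -z (the intrinsics and any distortion apply to the point x, -y, -z); pixel columns grow to the right and rows downward; lengths in m; the calibration is good to about 2 mm. A picture is of the moment at which its call begins.
- manip.sign_off(): hands the job in, once; it reports no verdict.
The state is a dict: "t": time; "q": joint angles; "qd": joint speeds; "tau": joint torques, N m; "tcp_pos": TCP position; "tool_rot": TCP orientation; "force": force on the tool from outside, world axes, zero at the start; "ft_torque": the same for the moment, N m; "finger_gap": opening from 0.0 (shut) to 1.0 (fully open).
Only numpy, scipy, OpenCV 4.12 (cv2) and the standard library are available. Lean on these libraries where they do the work, as an engineer would, in place of code of your own. Each camera call takes 0.05 s, during which the arm holds its last target. There are 200 camera calls.

## Working session

There is one attempt and no reset: what is moved stays moved. The work goes in short steps, Python scripts to look and compute and a tool call to move; the robot and the scene stay as the last step left them, time stands still between calls to the robot, and variables do not carry over. Pictures are saved under pics/ and viewed, on a budget of 10 in all, crops included, one or two more only if the job needs it, and the job is handed in when it is done.

Besides the shell and the picture viewer there is one more tool, called as a command line: name --argument value ..., lists and objects as JSON in quotes. move_arm: Moves the arm, as the interface text tells. Its arguments: {"type":"object","properties":{"plan":{"type":"array"},"force":{"type":"number"}},"required":["plan"]}

```bash
mkdir -p pics; python3 - <<'E'
from station import status, snapshot
import cv2,numpy as np
print(status.sense())
for n in ("top","side"):
    s=snapshot(n); cv2.imwrite(f"pics/{n}0.png",s["img"][:,:,::-1]); np.savez(f"{n}0.npz",**s); print(n,s["mtx"],s["T"])
E
```

```text
{'t': 0.0, 'q': array([ 1.09948290e+00,  5.28463157e-01,  1.43391157e+00,  2.10689234e-05,
        1.18141667e+00, -1.78499176e-01]), 'qd': array([-0.00050618, -0.0004813 , -0.00111453,  0.00079963, -0.00132167,
       -0.00029515]), 'tau': array([-7.24086967e-04, -4.42343009e+01, -1.78023666e+01, -3.77114484e-04,
        8.43956019e-03,  1.35152263e-05]), 'tcp_pos': array([0.18005844, 0.59779403, 0.25233248]), 'tool_rot': array([ 1.45888522e-01,  9.89300425e-01, -1.03874530e-03, -3.60173825e-04]), 'force': array([ 0.33075859,  1.42544675, -0.22292299]), 'ft_torque': array([ 0.00565444, -0.02355731, -0.00787818]), 'finger_gap': 0.9986842035196831}
top [[410.99783464   0.         278.78464339]
 [  0.         410.99783464 206.99347471]
 [  0.           0.           1.        ]] [[ 0.00454999  0.9899044  -0.14166357  0.42178834]
 [-0.99998131  0.00508263  0.00339826  0.06393929]
 [ 0.00408397  0.14164546  0.98990903  1.11056793]
 [ 0.          0.          0.          1.        ]]
side [[506.76733049   0.         278.98715966]
 [  0.         506.76733049 211.93984315]
 [  0.           0.           1.        ]] [[ 0.78652281  0.41282289 -0.45930288  0.0287267 ]
 [-0.61736599  0.50690281 -0.60158854 -0.61853205]
 [-0.01552759  0.75672108  0.65355344  0.88280294]
 [ 0.          0.          0.          1.        ]]
```

View pics/top0.png

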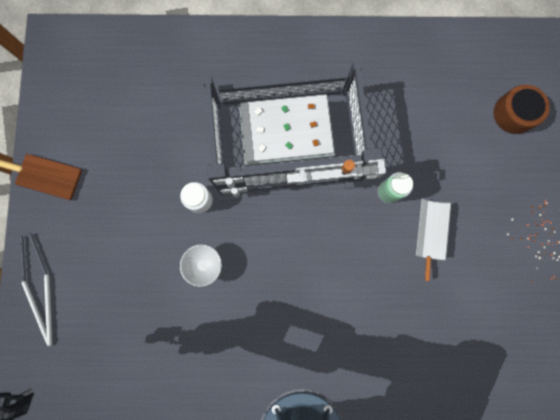

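View pics/side0.png

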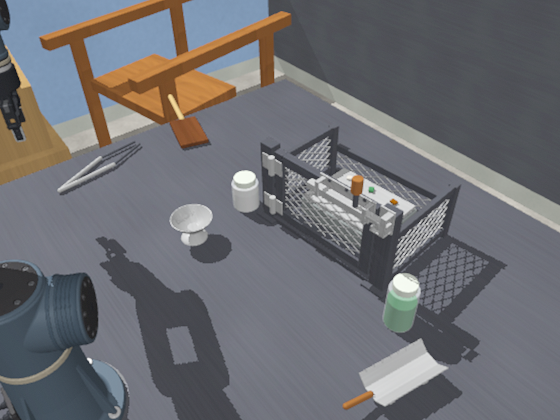

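The top view shows the orange knob at (349,166), hinge barrels at (232,185), keeper at (375,168). The side view shows the knob at (357,186). The gate is hinged on the left (+y) and the bolt's nose is on the right.

```bash
cat > h.py <<'E'
import numpy as np,cv2
def P(s,u,v,z=None,d=None):
    K,T=s["mtx"],s["T"]
    r=np.array([(u-K[0,2])/K[0,0],-(v-K[1,2])/K[1,1],-1.0])
    w=T[:3,:3]@r
    if d is None: d=(z-T[2,3])/w[2]
    return T[:3,3]+d*w
def cloud(s,m):
    v,u=np.nonzero(m&(s["depth"]>0)); return np.array([P(s,a,b,d=s["depth"][b,a]) for a,b in zip(u,v)])
E
python3 - <<'E'
from h import *
np.set_printoptions(precision=4,suppress=True)
for n,(u,v) in dict(top=(349,166),side=(357,186)).items():
    s=dict(np.load(n+"0.npz")); h=cv2.cvtColor(s["img"],cv2.COLOR_RGB2HSV)
    m=(h[:,:,0]<15)&(h[:,:,1]>130); w=np.zeros_like(m); w[v-14:v+15,u-14:u+15]=1; m&=w
    c=cloud(s,m); c=c[c[:,2]>.235]; print(n,m.sum(),len(c),"min",c.min(0),"max",c.max(0),"med",np.median(c,0))
    t=c[c[:,2]>.28]; print(" top face",len(t),t.mean(0) if len(t) else '')
    # front plane: top of gate / bolt
    if n=="top":
        w=np.zeros_like(m); w[150:200,215:395]=1
        c=cloud(s,w); 
        for lo,hi in((.205,.22),(.22,.245)):
            k=c[(c[:,2]>lo)&(c[:,2]<hi)]; vx=cv2.fitLine(k[:,:2].astype(np.float32),cv2.DIST_HUBER,0,.01,.01).ravel(); print(lo,len(k),vx,np.degrees(np.arctan2(vx[0],vx[1])),k.min(0),k.max(0))
    i=s["img"][130:210,200:400] if n=="top" else s["img"][120:300,240:470]
    cv2.imwrite(f"pics/{n}0c.png",cv2.resize(i,None,fx=4 if n=="top" else 3.3,fy=4 if n=="top" else 3.3,interpolation=cv2.INTER_CUBIC)[:,:,::-1])
E
```

```text
top 107 107 min [ 0.6177 -0.0937  0.2588] max [ 0.6388 -0.0709  0.2892] med [ 0.6258 -0.0811  0.2854]
 top face 85 [ 0.628  -0.0822  0.2858]
0.205 1192 [ 0.0472 -0.9989  0.631  -0.0335] 177.29254 [ 0.6043 -0.1685  0.2051] [0.6793 0.2036 0.22  ]
0.22 1528 [ 0.0747 -0.9972  0.6429 -0.0041] 175.71678 [ 0.6064 -0.1687  0.22  ] [0.6781 0.2022 0.2428]
side 141 141 min [ 0.6146 -0.0981  0.2529] max [ 0.638  -0.0775  0.287 ] med [ 0.6221 -0.092   0.2688]
 top face 21 [ 0.6233 -0.0893  0.2832]
```

View pics/top0c.png

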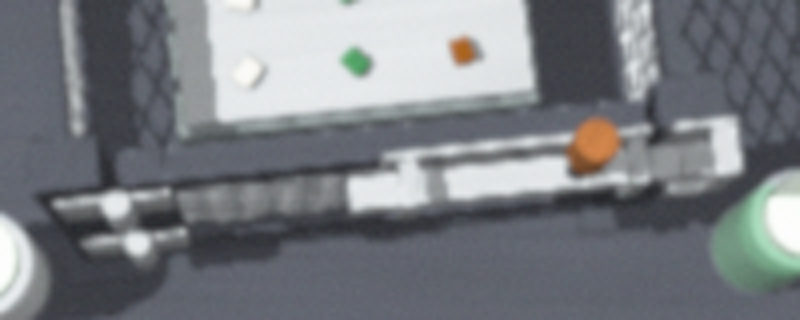

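View pics/side0c.png

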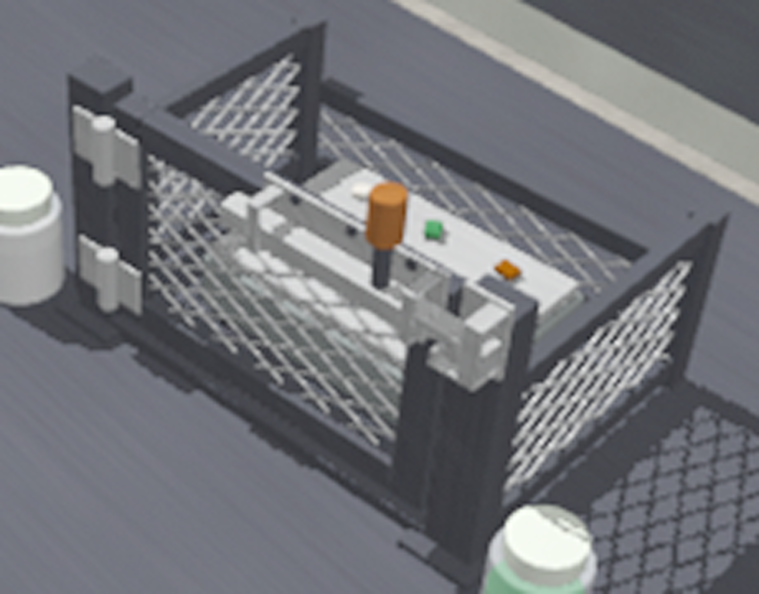

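```bash
python3 - <<'E'
from h import *
np.set_printoptions(precision=4,suppress=True)
T=dict(np.load("top0.npz"));S=dict(np.load("side0.npz"))
print("knob top",P(T,349.4,165.2,z=.285),"side mid",P(S,357.3,185.5,z=.267),"side topface",P(S,240+388/3.3,120+195/3.3,z=.285))
a=(240+104/3.3,120+124/3.3)
du,dv=round(a[0]),round(a[1])
print("hinge depth side",P(S,*a,d=S["depth"][dv,du]),"top",P(T,229.5,182,d=T["depth"][182,229]))
for z in(.19,.2,.21): print(z,P(S,*a,z=z),P(T,229.5,182,z=z))
# bolt front lower edge line & keeper ends from the top, z~.214
for u,v in((445,165),(590,158),(445,198),(620,184)): print("bolt edge",P(T,200+u/4,130+v/4,z=.214))
for u,v in((740,118),(742,172)): print("keeper right edge",P(T,200+u/4,130+v/4,z=.235))
E
```

```text
knob top [ 0.6277 -0.084   0.285 ] side mid [ 0.6305 -0.0865  0.267 ] side topface [ 0.6276 -0.0879  0.285 ]
hinge depth side [0.6086 0.1653 0.2085] top [0.6066 0.1712 0.2091]
0.19 [0.6245 0.1868 0.19  ] [0.6106 0.1735 0.19  ]
0.2 [0.6159 0.1752 0.2   ] [0.6085 0.1723 0.2   ]
0.21 [0.6073 0.1635 0.21  ] [0.6065 0.1711 0.21  ]
bolt edge [ 0.6311 -0.0112  0.214 ]
bolt edge [ 0.6355 -0.0923  0.214 ]
bolt edge [ 0.6123 -0.0111  0.214 ]
bolt edge [ 0.6208 -0.1087  0.214 ]
keeper right edge [ 0.6534 -0.1713  0.235 ]
keeper right edge [ 0.6232 -0.1714  0.235 ]
```

```bash
python3 - <<'E'
from h import *
np.set_printoptions(precision=4,suppress=True)
for n in("top","side"):
    s=dict(np.load(n+"0.npz")); c=cloud(s,np.ones(s["depth"].shape,bool))
    c=c[(c[:,2]>.1)&(c[:,2]<.232)&(c[:,0]>.56)&(c[:,0]<.95)&(abs(c[:,1])<.24)]
    # brute yaw by minimum-entropy of projections
    for ax in(0,1):
        b=[]
        for a in np.radians(np.arange(-12,12,.25)):
            p=c[:,0]*np.cos(a)-c[:,1]*np.sin(a) if ax else c[:,0]*np.sin(a)+c[:,1]*np.cos(a)
            h,_=np.histogram(p,np.arange(-1,1.2,.003)); b.append((np.sum((h/len(p))**2),np.degrees(a)))
        b=sorted(b)[::-1]; print(n,"x" if ax else "y",len(c),b[:4])
    # back rail, robust line in top
    k=c[(c[:,0]>.79)]; print(len(k),k.min(0) if len(k) else 0,k.max(0) if len(k) else 0)
    # gate/bolt face line: trimmed, front
    for lo,hi in((.1,.17),(.17,.2),(.195,.216)):
        k=c[(c[:,2]>lo)&(c[:,2]<hi)&(c[:,0]<.66)&(c[:,1]<.1)&(c[:,1]>-.13)]
        if len(k)>30:
            v=cv2.fitLine(k[:,:2].astype(np.float32),cv2.DIST_HUBER,0,.01,.01).ravel(); print(lo,hi,len(k),"dx/dy",v[0]/v[1],"x at y=-.08",v[2]+(-.08-v[3])*v[0]/v[1])
E
```

```text
top y 5686 [(np.float64(0.01295095209503716), np.float64(-5.75)), (np.float64(0.012892060511349683), np.float64(-6.000000000000001)), (np.float64(0.012887915830564953), np.float64(-6.25)), (np.float64(0.012871584551054983), np.float64(-5.5))]
top x 5686 [(np.float64(0.029840897458246675), np.float64(-6.000000000000001)), (np.float64(0.02975472521446867), np.float64(-6.25)), (np.float64(0.02922247396862093), np.float64(-5.75)), (np.float64(0.02857912053337959), np.float64(-6.5))]
1561 [ 0.79   -0.1474  0.1   ] [0.923  0.2398 0.1656]
0.1 0.17 96 dx/dy -0.12136429 x at y=-.08 0.65748507
0.17 0.2 38 dx/dy -0.010546436 x at y=-.08 0.6266403
0.195 0.216 617 dx/dy -0.04684098 x at y=-.08 0.6264679
side y 7962 [(np.float64(0.016449682083844508), np.float64(-6.75)), (np.float64(0.016306670450023195), np.float64(-6.5)), (np.float64(0.01624836789116553), np.float64(-7.0)), (np.float64(0.016183881727580535), np.float64(-8.0))]
side x 7962 [(np.float64(0.04532711616046606), np.float64(-6.25)), (np.float64(0.04524272257553952), np.float64(-6.000000000000001)), (np.float64(0.04386201197713757), np.float64(-6.5)), (np.float64(0.04310530912313267), np.float64(-5.75))]
1760 [ 0.7901 -0.1509  0.1   ] [0.9263 0.2398 0.1653]
0.1 0.17 768 dx/dy -0.057308305 x at y=-.08 0.6486599
0.17 0.2 117 dx/dy 0.05637164 x at y=-.08 0.6193921
0.195 0.216 909 dx/dy 0.00737235 x at y=-.08 0.6226472
```

move_arm --plan '[[[0,0,-0.1,-0.1,-0.1,-0.2,0],[0,0,-0.2,-0.3,-0.3,-0.4,0],[0,0,-0.3,-0.5,-0.5,-0.6,0],[0,0,-0.4,-0.7,-0.7,-0.8,0],[0,0,-0.5,-0.9,-0.9,-0.9,0],[0,0,-0.51,-1,-1,-1,0],[0,0,-0.51,-1,-1,-1,0],[0,0,-0.51,-1,-1,-1,0]]]' --force 60

```text
t: 1.1
tcp_pos: [0.2468, 0.4742, 0.3528]
tool_rot: [-0.054, 0.999, -0.0, -0.0]
force: [-0.3, 0.8, 0.1]
finger_gap: 1.0
```

move_arm --plan '[[[0,0,0,-0.1,-0.2,0,0],[0,0,0,-0.2,-0.4,0,0],[0,0,0,-0.3,-0.6,0,0],[0,0,0,-0.4,-0.8,0,0],[0,0,0,-0.5,-0.9,0,0],[0,0,0,-0.53,-1,0,0],[0,0,0,-0.53,-1,0,0],[0,0,0,-0.53,-1,0,0]]]'

```text
t: 2.1
tcp_pos: [0.3104, 0.3804, 0.3533]
tool_rot: [-0.054, 0.999, 0.0, -0.0]
force: [-1.3, 1.0, -0.3]
finger_gap: 1.001
```

move_arm --plan '[[[0,0,0,-0.1,-0.2,0,0],[0,0,0,-0.2,-0.4,0,0],[0,0,0,-0.3,-0.6,0,0],[0,0,0,-0.4,-0.8,0,0],[0,0,0,-0.5,-0.9,0,0],[0,0,0,-0.53,-1,0,0],[0,0,0,-0.53,-1,0,0],[0,0,0,-0.53,-1,0,0]]]'

```text
t: 3.1
tcp_pos: [0.3738, 0.2867, 0.3533]
tool_rot: [-0.054, 0.999, 0.0, -0.0]
force: [-0.5, 0.3, 0.3]
finger_gap: 1.003
```

move_arm --plan '[[[0,0,0,-0.1,-0.2,0,0],[0,0,0,-0.2,-0.4,0,0],[0,0,0,-0.3,-0.6,0,0],[0,0,0,-0.4,-0.8,0,0],[0,0,0,-0.5,-0.9,0,0],[0,0,0,-0.53,-1,0,0],[0,0,0,-0.53,-1,0,0],[0,0,0,-0.53,-1,0,0]]]'

```text
t: 4.1
tcp_pos: [0.4372, 0.193, 0.3533]
tool_rot: [-0.054, 0.999, 0.0, -0.0]
force: [0.4, 0.7, 0.3]
finger_gap: 0.999
```

move_arm --plan '[[[0,0,0,-0.1,-0.2,0,0],[0,0,0,-0.2,-0.4,0,0],[0,0,0,-0.3,-0.6,0,0],[0,0,0,-0.4,-0.8,0,0],[0,0,0,-0.5,-0.9,0,0],[0,0,0,-0.53,-1,0,0],[0,0,0,-0.53,-1,0,0],[0,0,0,-0.53,-1,0,0]]]'

```text
t: 5.1
tcp_pos: [0.5005, 0.0993, 0.3532]
tool_rot: [-0.054, 0.999, 0.0, -0.0]
force: [0.2, 0.3, 0.0]
finger_gap: 1.002
```

move_arm --plan '[[[0,0,0,-0.1,-0.2,0,0],[0,0,0,-0.2,-0.4,0,0],[0,0,0,-0.3,-0.6,0,0],[0,0,0,-0.4,-0.8,0,0],[0,0,0,-0.5,-0.9,0,0],[0,0,0,-0.53,-1,0,0],[0,0,0,-0.53,-1,0,0],[0,0,0,-0.53,-1,0,0]]]'

```text
t: 6.1
tcp_pos: [0.5641, 0.0056, 0.3533]
tool_rot: [-0.054, 0.999, 0.0, -0.0]
force: [0.1, 0.1, 0.1]
finger_gap: 1.003
```

```bash
python3 - <<'E'
from station import status, snapshot
import cv2,numpy as np
s=snapshot("wrist"); cv2.imwrite("pics/w1.png",s["img"][:,:,::-1]); np.savez("w1.npz",**s); print(status.sense()["tcp_pos"],s["T"])
E
```

```text
[0.56402983 0.00577343 0.35336216] [[-1.07163175e-01 -9.57107629e-01 -2.69185883e-01  4.95197968e-01]
 [ 9.94241361e-01 -1.03048692e-01 -2.94122853e-02 -1.39265451e-03]
 [ 4.11469420e-04 -2.70787653e-01  9.62639017e-01  4.73571806e-01]
 [ 0.00000000e+00  0.00000000e+00  0.00000000e+00  1.00000000e+00]]
```

View pics/w1.png

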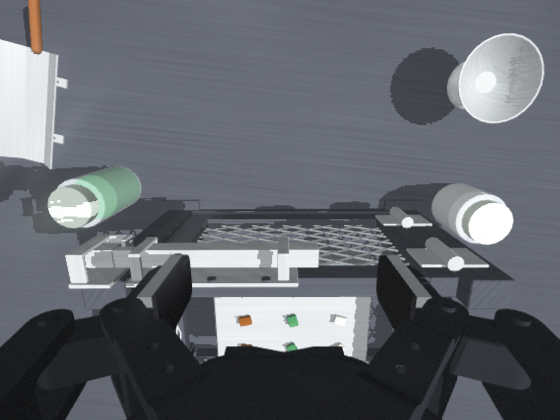

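The wrist view shows the bar running level at row ~250, parallel to the jaw axis, so the 6° yaw is right. The knob is hidden behind the left finger near (170,290).

move_arm --plan '[[[0,0,0,-0.1,-0.2,0,0],[0,0,0,-0.2,-0.4,0,0],[0,0,0,-0.3,-0.6,0,0],[0,0,0,-0.4,-0.8,0,0],[0,0,0,-0.5,-0.9,0,0],[0,0,0,-0.54,-0.97,0,0],[0,0,0,-0.54,-0.97,0,0],[0,0,0,-0.54,-0.97,0,0]]]'

```text
t: 7.15
tcp_pos: [0.6282, -0.0848, 0.3533]
tool_rot: [-0.054, 0.999, 0.0, -0.0]
force: [-0.8, 0.4, 1.7]
finger_gap: 0.998
```

```bash
python3 - <<'E'
from station import status, snapshot
import cv2,numpy as np
s=snapshot("wrist"); cv2.imwrite("pics/w2.png",s["img"][:,:,::-1]); np.savez("w2.npz",**s)
T=status.sense(); print(T["tcp_pos"],T["force"],T["ft_torque"],s["mtx"])
p=np.linalg.inv(s["T"])@np.r_[.628,-.0855,.285,1]; print("expect knob top px",s["mtx"][0,0]*p[0]/-p[2]+s["mtx"][0,2],s["mtx"][1,1]*p[1]/p[2]+s["mtx"][1,2])
E
```

```text
[ 0.6282083  -0.08475307  0.3533847 ] [0.94295241 0.10671408 0.39087795] [0.01678523 0.02516685 0.05296984] [[312.37553256   0.         283.74110651]
 [  0.         312.37553256 204.73606587]
 [  0.           0.           1.        ]]
expect knob top px 282.0224273145524 228.52598455246525
```

View pics/w2.png

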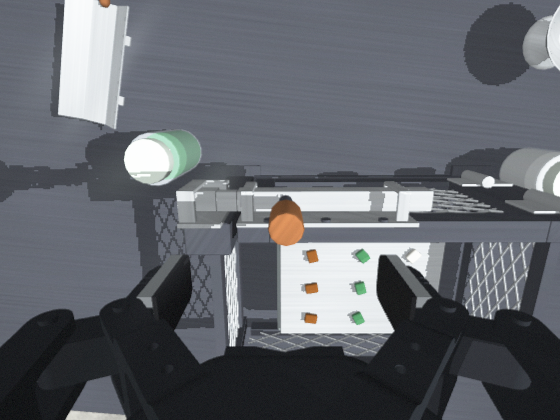

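The knob top is at (287,230), about 5 px right of predicted, so I'll shift +2.5 mm along tool y while descending.

move_arm --plan '[[[0,0,0,0,0.025,0.1,0],[0,0,0,0,0.025,0.25,0],[0,0,0,0,0.025,0.4,0],[0,0,0,0,0.025,0.55,0],[0,0,0,0,0.025,0.7,0],[0,0,0,0,0.025,0.8,0],[0,0,0,0,0.025,0.82,0],[0,0,0,0,0.025,0.82,0.2]]]'

```text
t: 8.2
tcp_pos: [0.6286, -0.0831, 0.2715]
tool_rot: [-0.054, 0.999, -0.0, 0.0]
force: [-0.7, -1.1, -0.8]
finger_gap: 0.817
```

move_arm --plan '[[[0,0,0,0,0,0,0.4],[0,0,0,0,0,0,0.55],[0,0,0,0,0,0,0.65],[0,0,0,0,0,0,0.75],[0,0,0,0,0,0,1],[0,0,0,0,0,0,1],[0,0,0,0,0,0,1],[0,0,0,0,0,0,1]]]' --force 60

```text
t: 9.2
tcp_pos: [0.6285, -0.0831, 0.2718]
tool_rot: [-0.054, 0.999, -0.0, 0.0]
force: [-0.5, -1.3, 5.3]
finger_gap: 0.268
```

```bash
python3 - <<'E'
from station import status, snapshot
import cv2,numpy as np
s=snapshot("side"); cv2.imwrite("pics/s3.png",cv2.resize(s["img"][100:300,230:470],None,fx=3,fy=3,interpolation=cv2.INTER_CUBIC)[:,:,::-1])
T=status.sense(); print(T["tcp_pos"],T["force"],T["ft_torque"],T["finger_gap"])
E
```

```text
[ 0.62850255 -0.08310212  0.27176792] [-0.86694809 -0.56595296  4.17762122] [-0.10013072  0.09197976  0.07644323] 0.2653401846463464
```

View pics/s3.png

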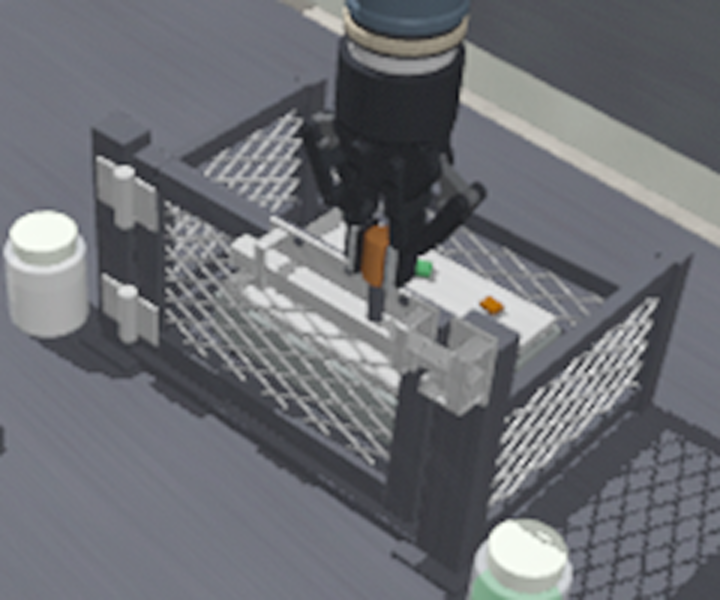

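The fingers grip the knob at the expected 22.5 mm, and the gate is shut. Next I lift.

move_arm --plan '[[[0,0,0,0,0,-0.02,1],[0,0,0,0,0,-0.04,1],[0,0,0,0,0,-0.06,1],[0,0,0,0,0,-0.08,1],[0,0,0,0,0,-0.1,1],[0,0,0,0,0,-0.11,1],[0,0,0,0,0,-0.11,1],[0,0,0,0,0,-0.11,1]]]'

```text
t: 10.25
tcp_pos: [0.6282, -0.0829, 0.2823]
tool_rot: [-0.054, 0.999, 0.0, -0.0]
force: [1.1, -1.0, -5.2]
finger_gap: 0.266
```

```bash
python3 - <<'E'
from station import status, snapshot
import cv2,numpy as np
s=snapshot("side"); cv2.imwrite("pics/s4.png",cv2.resize(s["img"][160:260,300:420],None,fx=6,fy=6,interpolation=cv2.INTER_CUBIC)[:,:,::-1])
T=status.sense(); print(T["tcp_pos"],T["force"],T["ft_torque"],T["finger_gap"])
E
```

```text
[ 0.62820872 -0.08290331  0.28224233] [ 2.08764907 -1.52176515 -6.84132082] [-0.17434268 -0.22864722  0.03883854] 0.2629128525027703
```

View pics/s4.png

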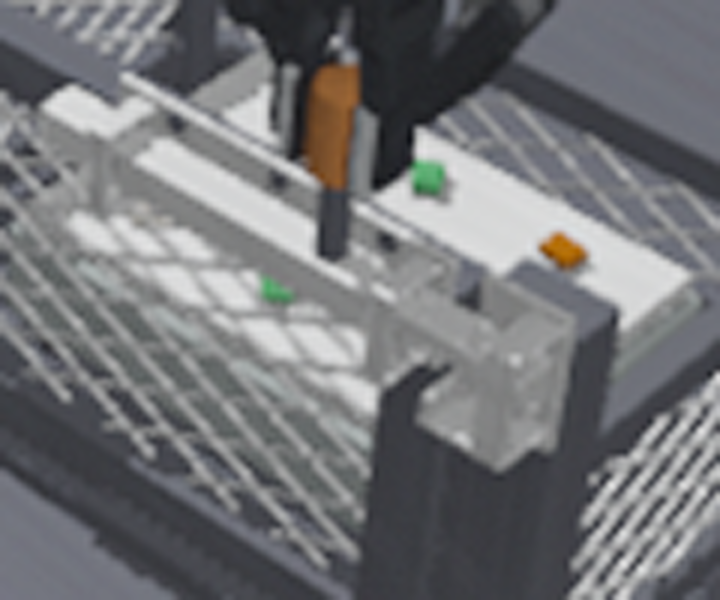

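The bolt is up: the bar is clear of the strap floors and the tool carries about 5–7 N, roughly its weight. Next I draw it back along tool +y.

move_arm --plan '[[[0,0,0,0,0.03,-0.11,1],[0,0,0,0,0.08,-0.11,1],[0,0,0,0,0.14,-0.11,1],[0,0,0,0,0.2,-0.11,1],[0,0,0,0,0.25,-0.11,1],[0,0,0,0,0.29,-0.11,1],[0,0,0,0,0.3,-0.11,1],[0,0,0,0,0.3,-0.11,1]]]'

```text
t: 11.3
tcp_pos: [0.6224, -0.0522, 0.2874]
tool_rot: [-0.053, 0.999, 0.002, -0.005]
force: [3.1, 0.4, -26.4]
finger_gap: 0.259
```

I repeated the lift by mistake, since shifts are relative to the last commanded pose, and the bolt is now pressing its top stop at 26 N. I'll ease down, then continue the draw.

move_arm --plan '[[[0,0,0,0,0,0.06,1],[0,0,0,0,0,0.1,1],[0,0,0,0,0.03,0.1,1],[0,0,0,0,0.07,0.1,1],[0,0,0,0,0.11,0.1,1],[0,0,0,0,0.14,0.1,1],[0,0,0,0,0.16,0.1,1],[0,0,0,0,0.16,0.1,1]]]'

```text
t: 12.3
tcp_pos: [0.623, -0.0368, 0.2832]
tool_rot: [-0.054, 0.999, 0.0, -0.0]
force: [-2.3, -0.3, -5.8]
finger_gap: 0.258
```

```bash
python3 - <<'E'
from station import status, snapshot
import cv2,numpy as np
T=status.sense(); print(T["tcp_pos"],T["force"],T["ft_torque"],T["finger_gap"])
s=snapshot("side"); cv2.imwrite("pics/s5.png",cv2.resize(s["img"][160:260,290:410],None,fx=6,fy=6,interpolation=cv2.INTER_CUBIC)[:,:,::-1])
E
```

```text
[ 0.62297935 -0.03678871  0.28318843] [-2.27922197 -0.33747269 -5.8276398 ] [-0.59266299  0.53834998 -0.06953018] 0.2579750898751871
```

View pics/s5.png

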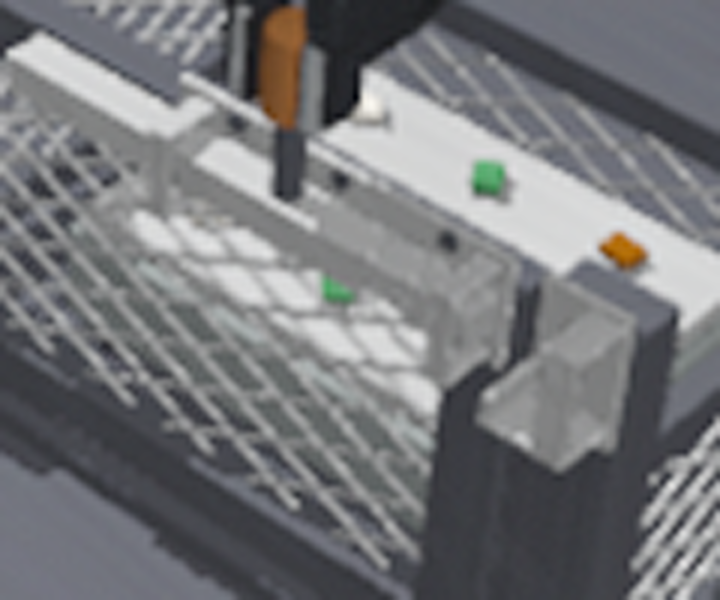

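The bolt is drawn about 46 mm, its nose is out of the keeper with a visible gap at (510,390), and the gate is still shut. Next I swing the gate on an arc about the hinge, about 14° per call.

move_arm --plan '[[[0,0,0.044,0.074,0.007,0,1],[0,0,0.089,0.147,0.016,0,1],[0,0,0.133,0.22,0.028,0,1],[0,0,0.178,0.292,0.043,0,1],[0,0,0.222,0.364,0.06,0,1],[0,0,0.267,0.435,0.079,0,1],[0,0,0.311,0.506,0.102,0,1],[0,0,0.311,0.506,0.102,0,1]]]'

```text
t: 13.35
tcp_pos: [0.5715, -0.0326, 0.2834]
tool_rot: [0.069, 0.998, -0.0, 0.0]
force: [3.4, 0.5, -5.2]
finger_gap: 0.265
```

```bash
python3 - <<'E'
from station import status, snapshot
import cv2,numpy as np
T=status.sense(); print(T["tcp_pos"],T["force"],T["ft_torque"],T["finger_gap"])
s=snapshot("side"); cv2.imwrite("pics/s6.png",cv2.resize(s["img"][120:320,230:470],None,fx=3,fy=3,interpolation=cv2.INTER_CUBIC)[:,:,::-1])
E
```

```text
[ 0.57152232 -0.03259584  0.28344315] [ 3.44555861  0.49547216 -5.19926268] [-0.23209191 -0.29393623 -0.00598491] 0.26480245000866665
```

View pics/s6.png

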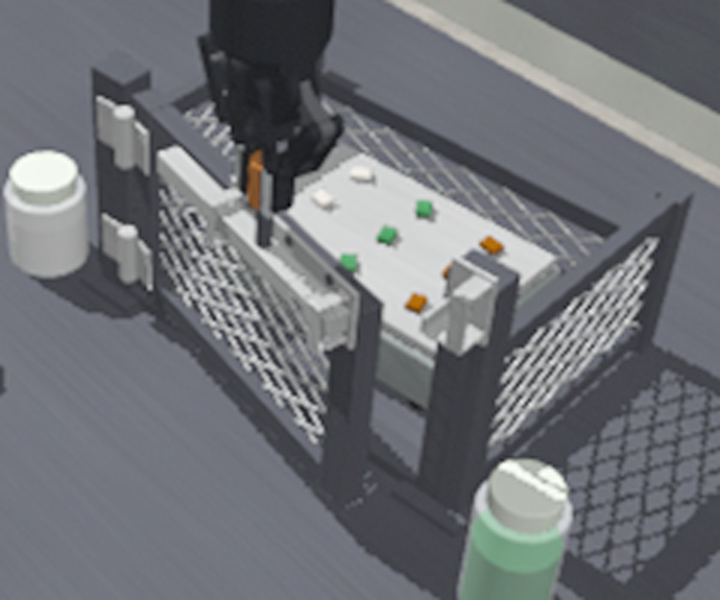

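The gate follows and stands ajar, with the knob gripped and the bolt drawn. I'll repeat the same arc, about 15° more.

move_arm --plan '[[[0,0,0.044,0.074,0.007,0,1],[0,0,0.089,0.147,0.016,0,1],[0,0,0.133,0.22,0.028,0,1],[0,0,0.178,0.292,0.043,0,1],[0,0,0.222,0.364,0.06,0,1],[0,0,0.267,0.435,0.079,0,1],[0,0,0.32,0.525,0.107,0,1],[0,0,0.34,0.55,0.118,0,1]]]'

```text
t: 14.4
tcp_pos: [0.5186, -0.0133, 0.2835]
tool_rot: [0.201, 0.98, -0.0, 0.0]
force: [3.7, -2.5, -6.5]
finger_gap: 0.263
```

move_arm --plan '[[[0,0,0,0,0,0,1],[0,0,0,0,0,0,1],[0,0,0,0,0,0,1],[0,0,0,0,0,0,1],[0,0,0,0,0,0,1],[0,0,0,0,0,0,1],[0,0,0,0,0,0,1],[0,0,0,0,0,0,1]]]'

```text
t: 15.4
tcp_pos: [0.5191, -0.0134, 0.2833]
tool_rot: [0.2, 0.98, -0.0, 0.0]
force: [4.3, -2.8, -5.6]
finger_gap: 0.264
```

```bash
python3 - <<'E'
from station import status, snapshot
from h import *
T=status.sense(); print(T["tcp_pos"],T["force"],T["ft_torque"],T["finger_gap"],abs(T["qd"]).max())
a=snapshot("side"); b=snapshot("top")
cv2.imwrite("pics/s7.png",np.hstack([cv2.resize(x,(400,300),interpolation=cv2.INTER_AREA) for x in(a["img"],b["img"])])[:,:,::-1])
# gate angle estimate from cloud of the gate's top (z .2-.24), out of front plane
for n,s in(("side",a),("top",b)):
    c=cloud(s,np.ones(s["depth"].shape,bool)); c=c[(c[:,2]>.12)&(c[:,2]<.245)]
    h=np.array([.616,.175]); r=c[:,:2]-h; xo=-(r@[.994,.106]); y=r@[-.106,.994]
    ang=np.degrees(np.arctan2(xo-0.0,-y)); d=np.hypot(xo,y); k=(d>.12)&(d<.3)&(ang>8)&(ang<60)&(c[:,2]>.15)
    print(n,k.sum(),np.percentile(ang[k],[5,25,50,75,95]),"max dist",np.percentile(d[k],98))
E
```

```text
[ 0.51913677 -0.01342667  0.28332987] [ 4.33417794 -2.80913136 -5.6088187 ] [-0.75704104 -0.17683725  0.02289546] 0.2635458917952859 0.0012287297615172414
side 1448 [24.36090239 27.41622424 30.24764661 33.63290963 37.43905416] max dist 0.29963293007757347
top 362 [21.34667465 28.11825781 33.05120136 34.72595253 38.31713098] max dist 0.2955546709925686
```

View pics/s7.png

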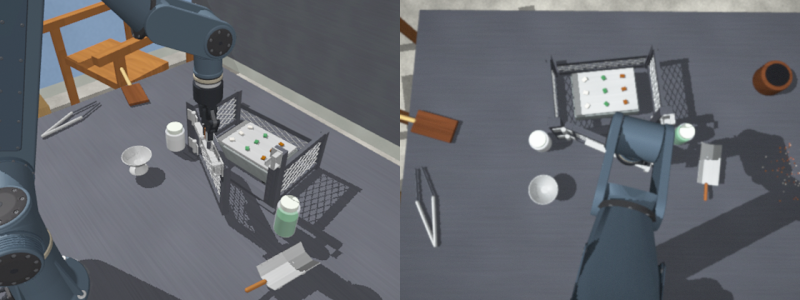

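The gate stands at about 29° and still. About 5 N at the knob matches the spring, and the bystanders look to be where they were.

```bash
python3 -c "
from station import manip,status
print(manip.sign_off()); T=status.sense(); print(T['t'],T['tcp_pos'],T['force'],T['finger_gap'])"
```

```text
the job is handed in; nothing more can be done
None
the job is handed in; nothing more can be done
```

The job is handed in, and my last checks agree with the goal. The gate is held at about 29° with the bolt drawn and the knob still gripped. No verdict was reported.

- **Bolt:** I gripped the upright knob at 60 N, lifted it about 10.5 mm while the nose was still in the keeper, then drew it about 46 mm with the gate shut. A picture showed the nose clear of the keeper.
- **Gate:** I swung it on an arc about the hinge. The commanded arc totals 29.3°, and the gate's median angle in the depth images is 30° from the side camera and 33° from the top, both scattered.
- **Final state before hand-in:** The arm was still at 15.4 s. It felt about 5 N sideways, which matches the gate's spring, and 5.6 N downward from the bolt's weight. The finger gap was 22.4 mm. The knob was about 0.21 m from the hinge, which puts the draw at about 50 mm, against the 38 mm needed.
- **Jars, bowl and scoop:** They look unmoved in the last picture, but I did not measure them.

**Slip on the way:** I repeated the lift by mistake during the draw, so the bolt pressed on its top stop with about 26 N until I eased it down. No limit was reached that I could see, but I had no reading of the force on the keeper itself.

I viewed 11 pictures, one over the budget of 10.

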